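# Wind the wreath lift up to the side shelf

### The job

Wind up the wreath lift with its hand crank until the plate carrying the wreath is level with the wooden side shelf beside it, so the wreath can be slid across. It takes several turns clockwise, seen from above: do not pull the crank off its square shaft end or push on the plate or wreath, and at the end let go and leave the crank seated.

Things in the scene. Friction and masses are not known exactly. Their poses are not given: they have to be found in the camera images.
- crank_grip (a point): Mid-height centre of the crank's upright, freely spinning wooden grip (26 mm diameter, 60 mm tall), 184 mm above the table. x points out along the arm, z up; the arm's top is 33 mm below. It circles the shaft level at 55 mm radius; about 2 N turns it and it stays where left. The crank is loose: its 33 mm square steel hub lifts off the shaft if raised 28 mm and has about 4 degrees of play.
- shaft_top (a point): Centre of the top of the upright steel square shaft end (16 mm square, 32 mm long) on the lift's grey gear housing, 158 mm above the table, showing 4 mm above the crank's hub. The crank turns about it (fixed frame, z up). The crank grip's centre is 26 mm higher, 55 mm to the side. The plate lies along +y, its centre 230 mm away.
- lift_plate: The lift's square plywood plate (180 x 180 x 12 mm) with a wreath about 170 mm across fixed on it; origin at the centre of the plate's upper face, z up. It starts 55 mm above the table. Each full clockwise turn of the crank (from above) raises it 20 mm, counter-clockwise lowers it; it can rise 90 mm and stays where left.
- ledge_top (a point): Centre of the upper face of the fixed wooden side shelf (180 x 80 mm board on two legs) 8 mm beyond the plate's far edge, 368 mm from the shaft. Its height differs from start to start: 103 to 133 mm above the table.
Not all that is in view belongs to the job. Of the things that look like the part that bears crank_grip, the smallest one is meant.

How it is judged:
By the outcome, as a careful person would: the job done as asked, in the order asked, and still so for the second after the job is handed in, with the robot touching nothing.
It also fails if it takes over 67 s, if anything falls off the work surface, if the arm or the gripper's body presses on something with over 40 N, if the wrist force passes 120 N, or if a joint passes its speed limit or range.

### The arm

A 7-joint arm with a two-finger parallel gripper is mounted at the origin on the work surface. World frame = base frame: x ahead of the robot, y to its left, z up, the work surface at z = 0. Lengths are in m, angles in rad, forces in N, time in s.
With the tool pointing down it reaches from about 0.425 to 1.025 m from the base axis. Payload 3.6 kg.
Tool frame: the origin (TCP) lies between the finger pads; the fingertips stand 19 mm ahead of it and the grasp point (between the pads) is the TCP; z points along the fingers, y is the direction in which the jaws open and shut (so a half turn about z gives the same grasp; the last joint's range is limited). The gripper opens to 85 mm and grips with 20 to 120 N. Pads are 22 mm wide; open, the fingers measure 114 mm over their backs; the gripper's body (76 mm by 85 mm) begins 54 mm behind the grasp point. The pads swing forward as they close: fully open they stand 13 mm farther back than shut.
Start: joints at [1.208, 0.591, 0.048, 1.609, -0.033, 0.943, -0.034], TCP at [0.193, -0.699, 0.25] pointing down, gripper open.
Joint ranges: [-2.69, 2.69], [-0.47, 2.24], [-1.27, 1.36], [0.19, 2.51], [-1.53, 4.68], [0.08, 2.07], [-3.09, 3.09]. Speed limits (rad/s): [2.57, 2.57, 3.14, 3.14, 3.14, 3.14, 3.14].

### API

Orientations are given as a 3x3 rotation matrix whose columns are the frame's x, y, z axes.
In Python, from workcell import readout, read_camera, calibration, env, boxes_of, cut_out gives the robot as it stands.
- The arm moves only by the tool arm_command, never from a script. Its argument "motion" is a list of rows, each a list of 6 numbers: the shift along the tool's x, y, z in mm, then the turn, a rotation vector about the tool's x, y, z in degrees. A call has 1 to 12 rows; each row shifts and turns the commanded pose from where the row before left it, along the tool's axes as they then stand; what a row does not reach is not made up. A row lasts 1/8 s, in which the tool goes at most 62.5 mm and 10.7 degrees, less where a joint would pass 70% of its speed; a pose out of reach is approached as far as the arm can. A call with a gripper value outside its range is refused whole. "fingers" is the opening, from 0 (shut) to 1 (fully open), set as the call begins (left out, the last holds). The fingers move at their own pace and stop on an object; "newtons" is the grip in N (left out, the last holds). Time passes only in rows, so rows that do not move let the fingers close. It gives the time, the measured TCP pose, the force and the opening at its end, in the units of the state.
- readout.get_state(): the state, without advancing time (a new reading comes with each control period).
- read_camera(name): name is "scene" or "top" or "wrist"; returns the picture (384x512x3 uint8, blue, green, red); there is no depth.
- calibration(name): a dict with "fov_y" (degrees; the focal length in pixels is half the picture's height over the tangent of half this angle, whatever the lens; pixels are square), "cx", "cy" (the principal point, pixels), "camera_from_world" (4x4, takes a point from world to camera coordinates); the wrist camera has in their place "tool_from_camera" (4x4, takes a point from camera to tool coordinates, whose origin is the TCP and whose axes are the flange's). Camera axes: x right, y up, looking along -z (the intrinsics and any distortion apply to the point x, -y, -z); pixel columns grow to the right and rows downward; lengths in m; the calibration is good to about 2 mm. A picture is of the moment at which its call begins: read the wrist's pose just before it. calibration takes no time and is no camera call.
- env.close_job(): hands the job in, once; it reports no verdict.
Trained networks look in the newest picture that a camera, given by its name, has taken for a name from the list of things; names that differ only in an ending like _2 or _b are one class to them, and where a whole thing is asked for, a point or a joint stands for the part that bears it (a point fixed in the world has none). Each returns a list of dicts, best first, with "score" (0 to 1); they miss things now and then, are a little off and sometimes report something else, mostly with a low value. They report only what shows in the picture. A call takes as long as a camera call. They do not tell look-alikes from the thing itself.
- boxes_of(label, camera): "at" ([x, y, z] in m, in world coordinates, good to about 4 mm: the middle of the surface that is visible of it).
- cut_out(label, camera): "mask" (384x512 bool, what is visible of it).
The state is a dict: "clock": time; "joints": joint angles; "qd": joint speeds; "joint_torque": joint torques, N m; "ee_pos": TCP position; "ee_rot": TCP orientation; "force": force on the tool from outside, world axes, zero at the start; "ft_torque": the same for the moment, N m; "finger_gap": finger opening in m.
Only numpy, scipy, OpenCV 4.12 (cv2) and the standard library are available. Lean on these libraries where they do the work, as an engineer would, in place of code of your own. Each camera call takes 0.05 s, during which the arm holds its last target. There are 200 camera calls.

## Working session

There is one attempt and no reset: what is moved stays moved. The work goes in short steps, Python scripts to look and compute and a tool call to move; the robot and the scene stay as the last step left them, time stands still between calls to the robot, and variables do not carry over. Pictures are saved under pics/ and viewed, about 8 in all and at most 12, crops included, and the job is handed in when it is done.

Besides the shell and the picture viewer there is one more tool, called after "Call:" as name([rows], argument=value, ...), one row to a line, values as JSON. arm_command: Moves the arm, as the interface text tells. Its arguments: {"type":"object","properties":{"motion":{"type":"array"},"fingers":{"type":"number"},"newtons":{"type":"number"}},"required":["motion"]}

```bash
mkdir -p pics; ls; python3 - <<'E'
from workcell import *
import cv2,numpy as np
np.set_printoptions(precision=3,suppress=True)
s=readout.get_state();print(s['clock'],s['ee_pos'],s['ee_rot'],s['force'],s['finger_gap'])
for c in ("scene","top"):
    im=read_camera(c);cv2.imwrite(f'pics/{c}0.png',im)
    k=calibration(c);print(c,k)
    for l in ("crank_grip","shaft_top","lift_plate","ledge_top"):
        try: print(l,[(round(d['score'],2),np.round(d['at'],3).tolist()) for d in boxes_of(l,c)])
        except Exception as e: print(l,e)
E
python3 -c "
import cv2,numpy as np
cv2.imwrite('pics/both0.png',cv2.resize(np.vstack([cv2.imread('pics/scene0.png'),cv2.imread('pics/top0.png')]),None,fx=.78,fy=.78))"
```

```text
pics
0.0 [ 0.193 -0.698  0.249] [[ 0.964  0.267 -0.001]
 [ 0.267 -0.964  0.002]
 [-0.    -0.002 -1.   ]] [0.659 0.437 0.198] 0.0854107504418909
scene {'fov_y': 49.746122679332075, 'cx': 264.314880631184, 'cy': 189.18264149124272, 'camera_from_world': array([[ 0.024,  1.   ,  0.014, -0.16 ],
       [-0.817,  0.012,  0.576,  0.437],
       [ 0.576, -0.026,  0.817, -1.36 ],
       [ 0.   ,  0.   ,  0.   ,  1.   ]])}
crank_grip [(0.88, [0.698, -0.096, 0.039]), (0.69, [0.581, -0.129, 0.047]), (0.57, [0.541, -0.008, 0.152])]
shaft_top [(0.87, [0.524, 0.177, 0.053])]
lift_plate [(0.85, [0.483, 0.263, 0.05])]
ledge_top [(0.91, [0.468, 0.392, 0.111])]
top {'fov_y': 49.27981528002858, 'cx': 248.95293135364903, 'cy': 188.0287238068264, 'camera_from_world': array([[ 0.015, -1.   ,  0.022,  0.127],
       [ 0.98 ,  0.019,  0.197, -0.657],
       [-0.197,  0.018,  0.98 , -1.113],
       [ 0.   ,  0.   ,  0.   ,  1.   ]])}
crank_grip [(0.97, [0.693, -0.09, 0.041]), (0.85, [0.526, 0.008, 0.155]), (0.79, [0.539, -0.129, 0.038])]
shaft_top [(0.73, [0.486, 0.206, 0.052])]
lift_plate []
ledge_top [(0.96, [0.436, 0.397, 0.111])]
```

View pics/scene0.png

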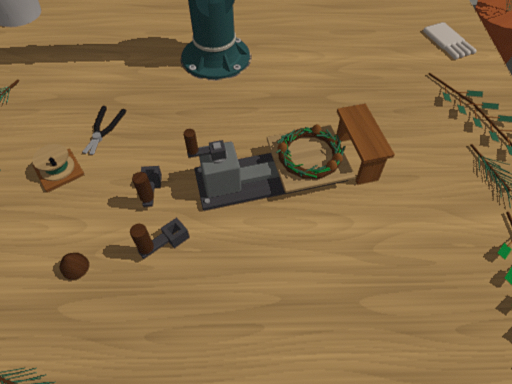

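View pics/top0.png

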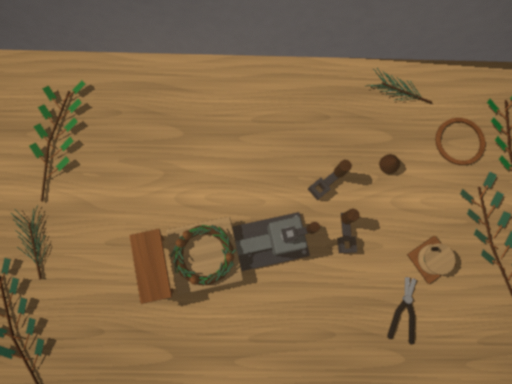

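The scene holds three crank look-alikes. One is mounted on the housing: grip at scene (191,140), hub at (217,150), top (313,228). Two lie loose on the table, at scene (145,188) and (145,238). The seated one should be the smallest, so I'll check that in a close crop.

```bash
cat > h.py <<'E'
from workcell import *
import cv2,numpy as np
np.set_printoptions(precision=4,suppress=True)
def K(c):
    k=calibration(c);f=192/np.tan(np.radians(k['fov_y']/2));return k,f
def ray(c,u,v,T=None):
    k,f=K(c);d=np.array([(u-k['cx'])/f,-(v-k['cy'])/f,-1.])
    M=np.linalg.inv(k['camera_from_world']) if T is None else T
    return M[:3,3],M[:3,:3]@d
def atz(c,u,v,z,T=None):
    o,d=ray(c,u,v,T);return o+d*(z-o[2])/d[2]
def proj(c,p,T=None):
    k,f=K(c);M=k['camera_from_world'] if T is None else np.linalg.inv(T)
    q=M[:3,:3]@p+M[:3,3];return np.array([k['cx']+f*q[0]/-q[2],k['cy']-f*q[1]/-q[2]])
def wristT(s):
    T=np.eye(4);T[:3,:3]=s['ee_rot'];T[:3,3]=s['ee_pos'];return T@calibration('wrist')['tool_from_camera']
E
python3 - <<'E'
from h import *
print({k:v for k,v in calibration('wrist').items()})
a=cv2.imread('pics/scene0.png')[110:270,120:290];b=cv2.imread('pics/top0.png')[145:295,225:405]
a=cv2.resize(a,(510,480),interpolation=3);b=cv2.resize(b,(576,480),interpolation=3)
cv2.imwrite('pics/crop.png',cv2.resize(np.hstack([a,b]),(800,354)))
for c in("scene","top"):
    read_camera(c)
    for d in cut_out("crank_grip",c):
        ys,xs=np.nonzero(d['mask']);print(c,d['score'],xs.mean(),ys.mean(),xs.min(),xs.max(),ys.min(),ys.max(),len(xs))
# ledge rays
for c in("scene","top"):
  for d in cut_out("ledge_top",c)[:1]:
    ys,xs=np.nonzero(d['mask']);print('ledge',xs.mean(),ys.mean())
E
```

```text
{'fov_y': 61.480583231180255, 'cx': 259.44615232299543, 'cy': 188.57475510101432, 'tool_from_camera': array([[-0.0001,  0.962 ,  0.2732,  0.0689],
       [ 1.    , -0.0001,  0.0007,  0.0007],
       [ 0.0007,  0.2732, -0.962 , -0.1244],
       [ 0.    ,  0.    ,  0.    ,  1.    ]])}
scene 0.87 147.29616306954438 183.57194244604315 132 161 166 207 834
scene 0.76 201.3075780089153 147.01188707280832 183 225 129 160 673
scene 0.66 158.518821603928 237.0973813420622 130 189 218 258 1222
top 0.87 329.588122605364 179.4367816091954 309 350 160 199 522
top 0.77 347.2156862745098 231.38725490196077 337 358 209 253 612
top 0.62 299.40575916230364 231.5392670157068 282 319 222 241 382
ledge 364.2292065925642 141.15868148715984
ledge 149.6594982078853 266.0806451612903
```

View pics/crop.png

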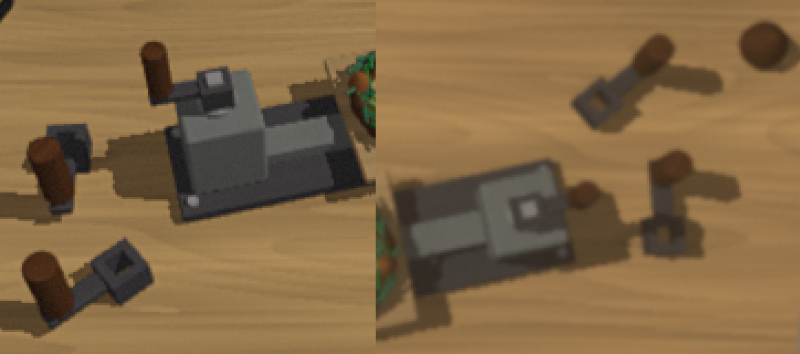

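```bash
python3 - <<'E'
from h import *
def tri(a,b):
    o1,d1=ray('scene',*a);o2,d2=ray('top',*b)
    A=np.c_[d1,-d2];t=np.linalg.lstsq(A,o2-o1,rcond=None)[0]
    p,q=o1+d1*t[0],o2+d2*t[1];return (p+q)/2,np.linalg.norm(p-q)
print('shaft',tri((216.8,144.8),(290,233.7)),atz('scene',216.8,144.8,.158),atz('top',290,233.7,.158))
print('grip',tri((190.8,142.5),(313.4,227.3)),atz('scene',190.8,142.5,.184),atz('top',313.4,227.3,.184))
sc=cv2.imread('pics/scene0.png');tp=cv2.imread('pics/top0.png')
a=cv2.resize(sc[95:195,255:405],(600,400),interpolation=3)
b=cv2.resize(tp[215:315,120:240],(480,400),interpolation=3)
cv2.imwrite('pics/ledge.png',cv2.resize(np.hstack([a,b]),(800,296)))
E
```

```text
shaft (array([0.5207, 0.0357, 0.1545]), np.float64(0.0037550112317534345)) [0.524 0.038 0.158] [0.5204 0.0342 0.158 ]
grip (array([ 0.5352, -0.0191,  0.1794]), np.float64(0.005151188357472328)) [ 0.5396 -0.0155  0.184 ] [ 0.5348 -0.0209  0.184 ]
```

View pics/ledge.png

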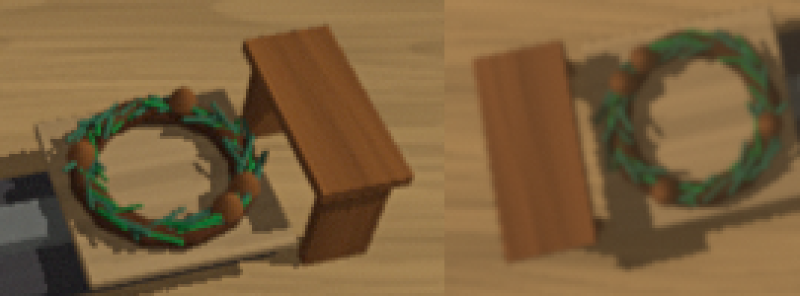

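```bash
python3 - <<'E'
from h import *
def tri(a,b):
    o1,d1=ray('scene',*a);o2,d2=ray('top',*b)
    A=np.c_[d1,-d2];t=np.linalg.lstsq(A,o2-o1,rcond=None)[0]
    p,q=o1+d1*t[0],o2+d2*t[1];return (p+q)/2,np.linalg.norm(p-q)
k=2.963
S=lambda x,y:(255+x/k,95+y/k)
T=lambda x,y:(120+(x-444.4)/k,215+y/k)
P=[]
for s,t in [((244,41),(595,245)),((328,27),(508,262)),((412,181),(475,58)),((318,197),(562,41)),((90,290),(770,8))]:
    p,e=tri(S(*s),T(*t));P.append(p);print(p,e)
P=np.array(P);print(P[:4].mean(0),[np.linalg.norm(P[i]-P[(i+1)%4]) for i in range(4)])
sh=np.array([.522,.036]);print(np.linalg.norm(P[:4].mean(0)[:2]-sh), P[:4].mean(0)[:2]-sh)
E
```

```text
[0.3566 0.3375 0.1043] 0.004593981852530588
[0.3418 0.4125 0.1062] 0.007220208004441742
[0.5167 0.453  0.1033] 0.005677749777170746
[0.5328 0.3753 0.104 ] 0.0031768281522719668
[0.5741 0.1934 0.0375] 0.006026034135775785
[0.437  0.3946 0.1045] [np.float64(0.0764529474194438), np.float64(0.1795967115138882), np.float64(0.07934361001768321), np.float64(0.1801866245819813)]
0.3685295733280418 [-0.085   0.3586]
```

The seated crank is clearly the smallest of the three: its grip and hub are visibly thinner than those of the two loose ones, whose hub holes are empty. I'm setting out towards a point above the grip.

Call:
arm_command([
  [32,-35,-6,0,0,0],
  [32,-35,-6,0,0,0],
  [32,-35,-6,0,0,0],
  [32,-35,-6,0,0,0],
  [32,-35,-6,0,0,0],
  [32,-35,-6,0,0,0],
  [32,-35,-6,0,0,0],
  [32,-35,-6,0,0,0],
], fingers=0.75, newtons=25)

```text
clock: 1.8
ee_pos: [0.3661, -0.3594, 0.2988]
ee_rot: [[0.964, 0.266, 0.001], [0.266, -0.964, -0.001], [0.001, 0.001, -1.0]]
force: [0.8, -0.6, -0.0]
finger_gap: 0.0639
```

```bash
python3 -c "
from h import *
s=readout.get_state();print(s['clock'],s['joints'],s['ee_pos'],s['ee_rot'])"
```

```text
1.8 [ 0.7016  0.2645 -0.0169  2.0307  0.006   0.8454 -0.6197] [ 0.3661 -0.3594  0.2988] [[ 0.9638  0.2665  0.0007]
 [ 0.2665 -0.9638 -0.0007]
 [ 0.0005  0.0008 -1.    ]]
```

Call:
arm_command([
  [32,-35,-4,0,0,0],
  [32,-35,-4,0,0,0],
  [32,-35,-4,0,0,0],
  [32,-35,-4,0,0,0],
  [32,-35,-4,0,0,0],
  [32,-35,-4,0,0,0],
  [32,-35,-4,0,0,0],
  [32,-35,-4,0,0,0],
  [0,0,0,0,0,0],
  [0,0,0,0,0,0],
])

```text
clock: 3.05
ee_pos: [0.5371, -0.0231, 0.3302]
ee_rot: [[0.964, 0.267, -0.001], [0.267, -0.964, -0.001], [-0.001, 0.001, -1.0]]
force: [-0.2, -0.1, -0.1]
finger_gap: 0.064
```

```bash
python3 - <<'E'
from h import *
s=readout.get_state();print(s['clock'],s['joints'],s['ee_pos'])
im=read_camera('wrist');cv2.imwrite('pics/w1.png',im)
T=wristT(s)
np.save('T1.npy',T)
print(boxes_of('crank_grip','wrist'),boxes_of('shaft_top','wrist'))
E
```

```text
3.05 [ 0.1217  0.2707 -0.2027  1.9381  0.0676  0.9398 -1.4147] [ 0.5371 -0.0231  0.3302]
[{'at': [0.5498, -0.1243, 0.0385], 'score': 0.87}, {'at': [0.532, 0.0067, 0.1504], 'score': 0.74}, {'at': [0.6965, -0.1048, 0.0336], 'score': 0.64}] [{'at': [0.5099, 0.1779, 0.056], 'score': 0.95}]
```

View pics/w1.png

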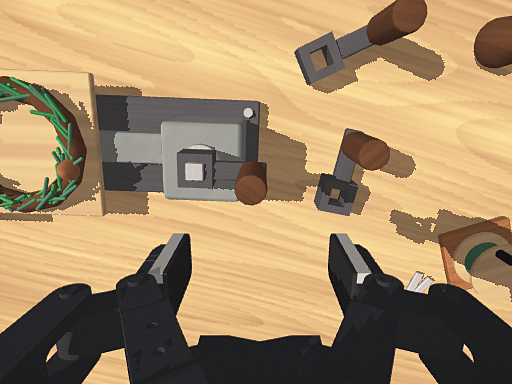

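```bash
python3 - <<'E'
from h import *
T=np.load('T1.npy')
sh=atz('wrist',194,171,.158,T);g=atz('wrist',251.5,190,.214,T)
print(sh,g,g-sh,np.hypot(*(g-sh)[:2]),np.degrees(np.arctan2(*(g-sh)[1::-1])))
for p in (g,g-[0,0,.06]):print(proj('wrist',p,T))
s=readout.get_state();R=s['ee_rot'];t=np.r_[g[:2],.194];print((R.T@(t-s['ee_pos']))*1000)
E
```

```text
[0.5225 0.0361 0.158 ] [ 0.535  -0.0179  0.214 ] [ 0.0125 -0.054   0.056 ] 0.05545138207963222 -77.01251324009917
[251.5 190. ]
[252.9962 172.5111]
[  0.0687  -6.6362 136.1146]
```

Wrist picture: shaft end at (194,171), grip top at (251,190). The measured radius is 55.4 mm, which fits the given 55 mm. I'm descending over the grip now.

Call:
arm_command([
  [0,-3.5,20,0,0,0],
  [0,-3,24,0,0,0],
  [0,0,24,0,0,0],
  [0,0,24,0,0,0],
  [0,0,24,0,0,0],
  [0,0,20,0,0,0],
  [0,0,0,0,0,0],
  [0,0,0,0,0,0],
])

```text
clock: 4.2
ee_pos: [0.5361, -0.0169, 0.1949]
ee_rot: [[0.964, 0.265, 0.001], [0.265, -0.964, -0.0], [0.001, 0.0, -1.0]]
force: [0.2, 0.4, 0.7]
finger_gap: 0.0638
```

Call:
arm_command([
  [0,0,0,0,0,0],
  [0,0,0,0,0,0],
  [0,0,0,0,0,0],
  [0,0,0,0,0,0],
  [0,0,0,0,0,0],
  [0,0,0,0,0,0],
  [0,0,0,0,0,0],
], fingers=0.2, newtons=25)

```text
clock: 5.08
ee_pos: [0.5362, -0.0164, 0.1948]
ee_rot: [[0.964, 0.266, 0.001], [0.266, -0.964, -0.0], [0.001, 0.0, -1.0]]
force: [-0.6, -1.9, 5.7]
finger_gap: 0.0253
```

```bash
python3 - <<'E'
from h import *
s=readout.get_state();print(s['clock'],s['joints'],s['ee_pos'],s['force'],s['ft_torque'])
cv2.imwrite('pics/w2.png',read_camera('wrist'))
E
```

```text
5.075 [ 0.0842  0.4379 -0.1821  2.0755  0.1297  0.6376 -1.4866] [ 0.5362 -0.0164  0.1948] [-0.5735 -1.8944  5.7416] [0.0876 0.1619 0.0108]
```

View pics/w2.png

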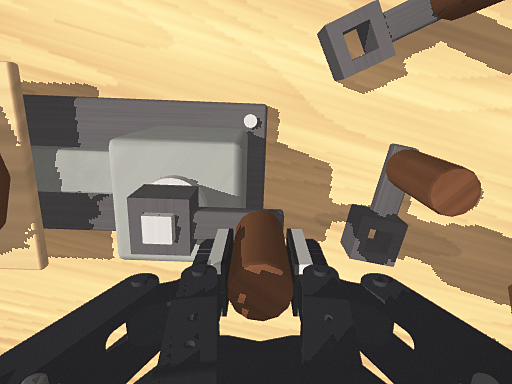

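The grip is held, with the pads closed to 25 mm on it and the hub still seated. I'll wind the first quarter turn clockwise and check forces.

Call:
arm_command([
  [-14.2,-1.9,0,0,0,0],
  [-13.3,-5.5,0,0,0,0],
  [-11.4,-8.7,0,0,0,0],
  [-8.7,-11.4,0,0,0,0],
  [-5.5,-13.3,0,0,0,0],
  [-1.9,-14.2,0,0,0,0],
])

```text
clock: 5.88
ee_pos: [0.4696, 0.0226, 0.1948]
ee_rot: [[0.964, 0.267, 0.006], [0.267, -0.964, 0.0], [0.005, 0.001, -1.0]]
force: [8.1, -1.2, -2.0]
finger_gap: 0.0251
```

```bash
python3 - <<'E'
from h import *
s=readout.get_state();print(s['clock'],s['joints'],s['ee_pos'],s['ee_rot'],s['force'],s['ft_torque'])
E
```

```text
5.875 [ 0.0076  0.3652 -0.1921  2.2156  0.129   0.5651 -1.5811] [0.4696 0.0226 0.1948] [[ 0.9636  0.2673  0.0056]
 [ 0.2673 -0.9636  0.0003]
 [ 0.0055  0.0013 -1.    ]] [ 8.1023 -1.1909 -1.9628] [-0.1684 -1.948   0.0155]
```

Call:
arm_command([
  [3.4,-14.2,0,0,0,0],
  [5.5,-13.3,0,0,0,0],
  [8.7,-11.4,0,0,0,0],
  [11.4,-8.7,0,0,0,0],
  [13.3,-5.5,0,0,0,0],
  [14.2,-1.9,0,0,0,0],
])

```text
clock: 6.62
ee_pos: [0.5051, 0.0897, 0.1946]
ee_rot: [[0.964, 0.267, -0.006], [0.267, -0.964, -0.003], [-0.007, 0.001, -1.0]]
force: [-2.5, -2.1, 12.0]
finger_gap: 0.0254
```

Call:
arm_command([
  [14.2,1.9,0,0,0,0],
  [13.3,5.5,0,0,0,0],
  [11.4,8.7,0,0,0,0],
  [8.7,11.4,0,0,0,0],
  [5.5,13.3,0,0,0,0],
  [1.9,14.2,0,0,0,0],
])

```text
clock: 7.38
ee_pos: [0.5757, 0.055, 0.195]
ee_rot: [[0.963, 0.269, 0.001], [0.269, -0.963, 0.003], [0.002, -0.003, -1.0]]
force: [2.5, 3.1, 6.4]
finger_gap: 0.0254
```

```bash
python3 - <<'E'
from h import *
s=readout.get_state();print(s['clock'],s['joints'],s['ee_pos'],s['ee_rot'],s['force'],s['ft_torque'])
E
```

```text
7.375 [-0.0339  0.4838 -0.1878  1.9851  0.1333  0.683  -1.6025] [0.5757 0.055  0.195 ] [[ 0.9632  0.2689  0.0007]
 [ 0.2689 -0.9632  0.0032]
 [ 0.0015 -0.0029 -1.    ]] [2.4594 3.0666 6.4102] [ 0.7731 -0.4221  0.0443]
```

Call:
arm_command([
  [-1.9,14.2,0,0,0,0],
  [-5.5,13.3,0,0,0,0],
  [-8.7,11.4,0,0,0,0],
  [-11.4,8.7,0,0,0,0],
  [-13.3,5.5,0,0,0,0],
  [-14.2,1.9,0,0,0,0],
])

```text
clock: 8.12
ee_pos: [0.5372, -0.0161, 0.1949]
ee_rot: [[0.964, 0.266, 0.001], [0.266, -0.964, -0.0], [0.001, 0.001, -1.0]]
force: [2.1, -0.2, 6.3]
finger_gap: 0.0248
```

```bash
python3 - <<'E'
from h import *
s=readout.get_state();print(s['clock'],s['joints'],s['ee_pos'],s['force'])
for c in('scene','top'):
    im=read_camera(c);cv2.imwrite(f'pics/{c}1.png',im)
a=cv2.resize(cv2.imread('pics/scene1.png')[95:205,160:400],(800,367),interpolation=3)
cv2.imwrite('pics/turn1.png',a)
E
```

```text
8.125 [ 0.0872  0.4392 -0.1869  2.0732  0.1335  0.6392 -1.4913] [ 0.5372 -0.0161  0.1949] [ 2.0691 -0.211   6.3378]
```

View pics/turn1.png

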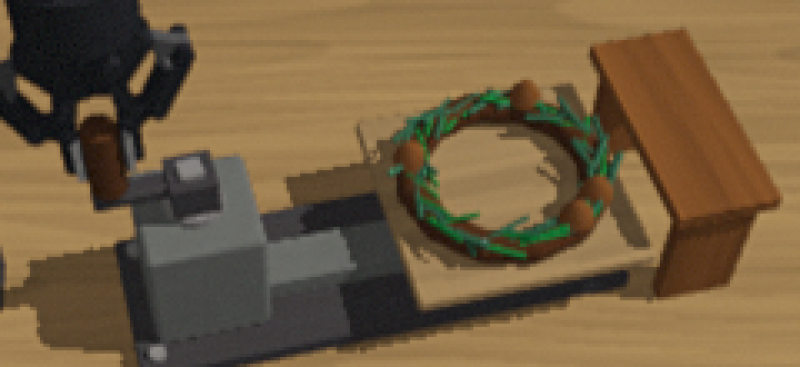

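The plate has risen after one turn, and the hub is still seated with the steel end showing. I'll wind 1.5 more turns to 2.5 in total (about 105 mm) and measure there.

Call:
arm_command([
  [-14.2,-1.9,0,0,0,0],
  [-13.3,-5.5,0,0,0,0],
  [-11.4,-8.7,0,0,0,0],
  [-8.7,-11.4,0,0,0,0],
  [-5.5,-13.3,0,0,0,0],
  [-1.9,-14.2,0,0,0,0],
  [1.9,-14.2,0,0,0,0],
  [5.5,-13.3,0,0,0,0],
  [8.7,-11.4,0,0,0,0],
  [11.4,-8.7,0,0,0,0],
  [13.3,-5.5,0,0,0,0],
  [14.2,-1.9,0,0,0,0],
])

```text
clock: 9.72
ee_pos: [0.5053, 0.0898, 0.1945]
ee_rot: [[0.964, 0.267, -0.006], [0.267, -0.964, -0.003], [-0.007, 0.002, -1.0]]
force: [-1.4, -2.1, 13.2]
finger_gap: 0.0249
```

Call:
arm_command([
  [14.2,1.9,0,0,0,0],
  [13.3,5.5,0,0,0,0],
  [11.4,8.7,0,0,0,0],
  [8.7,11.4,0,0,0,0],
  [5.5,13.3,0,0,0,0],
  [1.9,14.2,0,0,0,0],
  [-1.9,14.2,0,0,0,0],
  [-5.5,13.3,0,0,0,0],
  [-8.7,11.4,0,0,0,0],
  [-11.4,8.7,0,0,0,0],
  [-13.3,5.5,0,0,0,0],
  [-14.2,1.9,0,0,0,0],
])

```text
clock: 11.22
ee_pos: [0.5375, -0.016, 0.1948]
ee_rot: [[0.964, 0.266, 0.001], [0.266, -0.964, -0.0], [0.001, 0.001, -1.0]]
force: [3.0, 0.2, 7.7]
finger_gap: 0.0254
```

Call:
arm_command([
  [-14.2,-1.9,0,0,0,0],
  [-13.3,-5.5,0,0,0,0],
  [-11.4,-8.7,0,0,0,0],
  [-8.7,-11.4,0,0,0,0],
  [-5.5,-13.3,0,0,0,0],
  [-1.9,-14.2,0,0,0,0],
  [1.9,-14.2,0,0,0,0],
  [5.5,-13.3,0,0,0,0],
  [8.7,-11.4,0,0,0,0],
  [11.4,-8.7,0,0,0,0],
  [13.3,-5.5,0,0,0,0],
  [14.2,-1.9,0,0,0,0],
])

```text
clock: 12.72
ee_pos: [0.5053, 0.0898, 0.1945]
ee_rot: [[0.964, 0.267, -0.006], [0.267, -0.964, -0.003], [-0.007, 0.002, -1.0]]
force: [-1.5, -3.2, 13.5]
finger_gap: 0.0256
```

```bash
python3 - <<'E'
from h import *
s=readout.get_state();print(s['clock'],s['joints'],s['ee_pos'],s['force'])
ims={}
for c in('scene','top','wrist'):
    im=read_camera(c);cv2.imwrite(f'pics/{c}2.png',im)
    if c!='wrist':
        print(c,[(d['score'],d['at']) for l in('lift_plate','ledge_top') for d in boxes_of(l,c)])
np.save('T2.npy',wristT(s))
a=cv2.resize(cv2.imread('pics/scene2.png')[85:205,230:400],(0,0),fx=4.6,fy=4.6,interpolation=3)
cv2.imwrite('pics/s2.png',a)
E
```

```text
12.725 [-0.1099  0.4167 -0.2017  2.1193  0.1414  0.6249 -1.7104] [0.5053 0.0898 0.1945] [-1.4878 -3.1587 13.5144]
scene [(0.7, [0.4845, 0.2605, 0.0987]), (0.96, [0.4713, 0.3934, 0.1111])]
top [(0.86, [0.4684, 0.2652, 0.1015]), (0.79, [0.4331, 0.3991, 0.1108])]
```

View pics/s2.png

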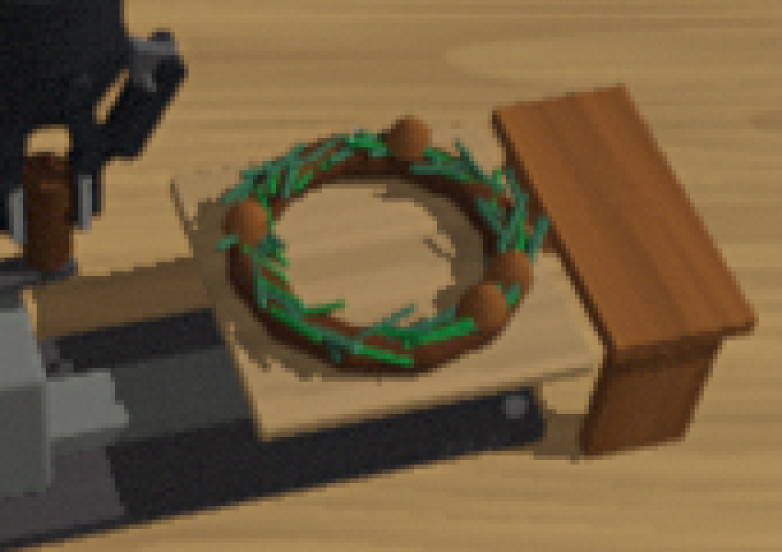

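```bash
python3 - <<'E'
from h import *
sc=cv2.imread('pics/scene2.png');tp=cv2.imread('pics/top2.png')
a=cv2.resize(sc[145:190,280:400],(800,300),interpolation=2)
b=cv2.resize(tp[220:250,130:250],(800,200),interpolation=2)
cv2.imwrite('pics/e2.png',np.vstack([a,b]))
E
```

```text
(no output)
```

View pics/e2.png

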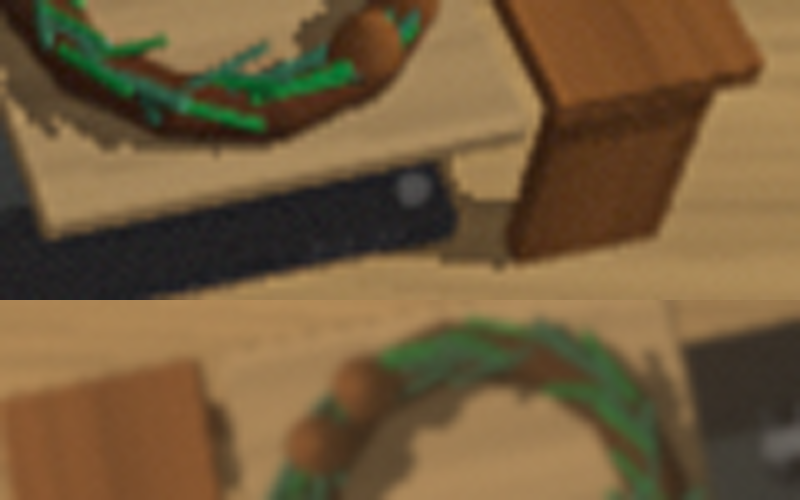

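The estimates of the ledge height range from 108 to 117 mm, so I'll let go and take a close stereo look at the plate/ledge gap with the wrist camera.

Call:
arm_command([
  [0,0,0,0,0,0],
  [0,0,0,0,0,0],
  [0,0,0,0,0,0],
  [0,0,0,0,0,0],
  [0,0,-10,0,0,0],
  [0,0,-20,0,0,0],
  [0,0,-40,0,0,0],
  [0,0,-40,0,0,0],
  [0,0,-40,0,0,0],
], fingers=0.75)

```text
clock: 14.2
ee_pos: [0.5076, 0.0901, 0.3463]
ee_rot: [[0.964, 0.267, 0.001], [0.267, -0.964, 0.0], [0.001, 0.0, -1.0]]
force: [0.7, -0.4, 0.0]
finger_gap: 0.0642
```

Call:
arm_command([
  [0,-40,-12,0,0,0],
  [0,-40,-12,0,0,0],
  [0,-40,-12,0,0,0],
  [0,-40,-12,0,0,0],
  [0,0,0,0,0,0],
  [0,0,0,0,0,0],
])

```text
clock: 14.95
ee_pos: [0.4651, 0.2436, 0.3925]
ee_rot: [[0.964, 0.266, 0.0], [0.266, -0.964, -0.001], [-0.0, 0.001, -1.0]]
force: [0.0, -0.2, -0.2]
finger_gap: 0.0641
```

```bash
python3 - <<'E'
from h import *
s=readout.get_state();print(s['clock'],s['joints'],s['ee_pos'])
cv2.imwrite('pics/wA.png',read_camera('wrist'));np.save('TA.npy',wristT(s))
E
```

```text
14.95 [-0.2954  0.2027 -0.326   1.8772  0.0743  1.0737 -1.952 ] [0.4651 0.2436 0.3925]
```

Call:
arm_command([
  [0,-40,0,0,0,0],
  [0,-40,0,0,0,0],
  [0,-40,0,0,0,0],
  [0,-40,0,0,0,0],
  [0,-40,0,0,0,0],
  [0,0,0,0,0,0],
  [0,0,0,0,0,0],
])

```text
clock: 15.88
ee_pos: [0.413, 0.4353, 0.3916]
ee_rot: [[0.964, 0.264, -0.0], [0.264, -0.964, -0.002], [-0.001, 0.002, -1.0]]
force: [-0.3, -1.1, 0.1]
finger_gap: 0.0641
```

```bash
python3 - <<'E'
from h import *
s=readout.get_state();print(s['clock'],s['joints'],s['ee_pos'])
cv2.imwrite('pics/wB.png',read_camera('wrist'));np.save('TB.npy',wristT(s))
A=cv2.imread('pics/wA.png');B=cv2.imread('pics/wB.png')
cv2.imwrite('pics/AB.png',cv2.resize(np.vstack([A[:300],B[:300]]),None,fx=1.0,fy=1.0))
E
```

```text
15.875 [-0.5819  0.323  -0.404   1.7249  0.14    1.1238 -2.3314] [0.413  0.4353 0.3916]
```

View pics/AB.png

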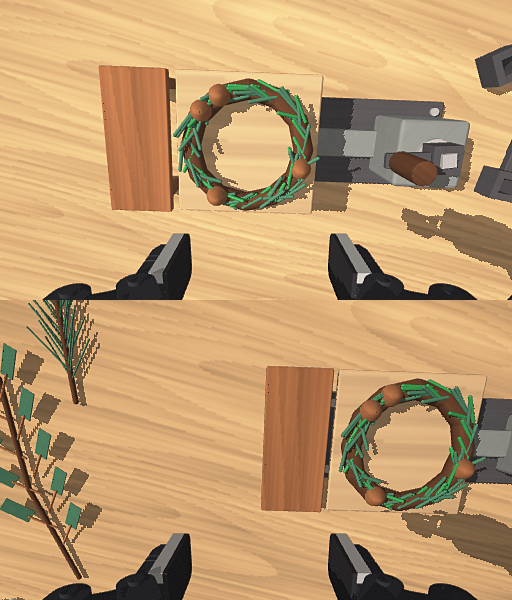

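```bash
python3 - <<'E'
from h import *
for n,x0,x1,rows in(('A',158,186,(80,90,100,150,185,200)),('B',322,348,(75,85,95,150,185,200))):
    im=cv2.imread(f'pics/w{n}.png').astype(int)
    for r in rows: print(n,r,x0,' '.join(f'{p[0]:d}/{p[2]:d}' for p in im[r,x0:x1]))
E
```

```text
A 80 158 79/196 78/195 78/194 79/194 82/204 83/213 90/226 64/158 44/100 39/94 39/92 37/84 35/81 38/86 33/82 29/77 31/74 75/143 161/255 142/236 140/233 141/234 139/233 140/234 141/234 139/233 140/234 140/234
A 90 158 81/200 78/197 78/193 80/196 79/198 83/210 86/215 80/200 47/110 37/90 40/92 60/114 76/132 75/132 76/132 72/129 70/124 71/127 178/255 148/242 145/238 145/238 144/237 144/237 142/236 147/238 144/237 145/237
A 100 158 82/202 78/197 78/195 79/196 78/198 84/206 85/216 90/226 56/139 38/89 39/92 32/82 73/125 69/120 68/123 73/128 71/124 69/127 146/246 155/247 147/239 146/239 147/239 147/239 148/240 148/240 147/238 148/239
A 150 158 81/198 83/204 84/212 84/205 79/198 81/197 80/197 83/204 86/211 87/221 56/138 40/90 37/85 64/136 155/255 144/244 143/240 141/241 141/243 117/220 119/150 94/59 71/53 62/48 86/72 44/40 25/64 23/53
A 185 158 82/198 76/191 80/197 80/202 83/206 79/195 80/196 79/197 82/204 85/212 85/211 72/174 42/101 40/93 39/93 36/87 37/84 37/85 37/84 33/77 43/93 180/255 145/238 144/235 145/235 146/236 142/236 142/235
A 200 158 77/194 79/195 76/193 78/196 82/207 81/200 76/192
[... 679 characters left out ...]
/241 143/238 133/226 128/223 130/224 129/224 132/225 132/225 133/225 130/224 131/225
B 150 322 71/175 73/181 74/184 75/196 43/91 44/33 47/44 40/39 51/75 114/201 140/237 127/221 121/209 121/210 123/211 121/211 122/211 125/214 128/221 76/140 31/85 47/91 111/84 88/71 105/87 103/85
B 185 322 70/177 47/91 65/116 65/116 62/112 58/97 127/222 142/240 125/219 127/218 125/218 126/219 127/219 126/218 125/219 127/219 128/220 125/219 126/219 126/219 125/219 123/217 126/219 124/218 127/219 126/218
B 200 322 59/104 72/126 67/122 63/111 55/94 148/248 134/229 126/218 126/219 126/219 127/219 126/218 128/220 127/219 126/219 127/219 126/219 124/217 127/219 126/219 123/218 125/218 125/219 127/219 126/219 126/219
```

```bash
cat > gap.py <<'E'
from h import *
def edge(pts):
    N=[];O=[]
    for n,P in pts.items():
        T=np.load(f'T{n}.npy');P=np.array(P,float)
        c=np.polyfit(P[:,0],P[:,1],1);print(n,'resid',np.round(P[:,1]-np.polyval(c,P[:,0]),2))
        d=[ray('wrist',np.polyval(c,v),v,T)[1] for v in(80,200)]
        N.append(np.cross(*d)/np.linalg.norm(np.cross(*d)));O.append(T[:3,3])
    A=np.array([*N,[.973,.230,0]])
    return np.linalg.solve(A,[N[0]@O[0],N[1]@O[1],np.dot([.973,.230],[.47,.33])]),np.cross(*N)
if __name__=='__main__':
    l=edge({'A':[(80,165),(90,165.6),(100,166.1),(150,168.1),(185,169.3),(200,169.9)],'B':[(75,332.7),(85,331.8),(95,330.9),(150,325.8),(185,322.6)]})
    p=edge({'A':[(80,175.1),(90,175.5),(100,175.8),(185,178.8),(200,178.7)],'B':[(75,338.5),(85,337.5),(95,336.4),(150,330.7),(185,327.5),(200,326.4)]})
    print(l,p,'\n dz',l[0]-p[0])
E
python3 gap.py
```

```text
A resid [-0.18  0.02  0.13  0.14 -0.06 -0.05]
B resid [-0.02  0.    0.02 -0.02  0.01]
A resid [-0.06  0.02  0.    0.31 -0.27]
B resid [ 0.1   0.08 -0.04 -0.33 -0.09  0.28]
(array([0.4628, 0.3606, 0.1131]), array([-0.4512, -0.1066,  0.0006])) (array([0.4649, 0.3517, 0.1021]), array([-0.4412, -0.1037, -0.001 ])) 
 dz [-0.0021  0.0089  0.011 ]
```

Wrist stereo puts the ledge 11 mm above the plate (plate about 105 mm, ledge about 115 mm). I'll regrasp and wind another half turn.

Call:
arm_command([
  [0,40,4,0,0,0],
  [0,40,5,0,0,0],
  [0,40,5,0,0,0],
  [0,40,5,0,0,0],
  [0,40,5,0,0,0],
  [0,40,5,0,0,0],
  [0,40,5,0,0,0],
  [0,40,5,0,0,0],
  [-1.5,38,5,0,0,0],
  [0,0,0,0,0,0],
  [0,0,0,0,0,0],
])

```text
clock: 17.3
ee_pos: [0.5056, 0.0908, 0.3484]
ee_rot: [[0.964, 0.264, -0.0], [0.264, -0.964, 0.0], [-0.0, -0.0, -1.0]]
force: [-0.2, -0.1, -0.7]
finger_gap: 0.0641
```

Call:
arm_command([
  [0,1,26,0,0,0],
  [0,0,26,0,0,0],
  [0,0,26,0,0,0],
  [0,0,26,0,0,0],
  [0,0,26,0,0,0],
  [0,0,22,0,0,0],
  [0,0,0,0,0,0],
])

```text
clock: 18.18
ee_pos: [0.5048, 0.0915, 0.1952]
ee_rot: [[0.963, 0.268, -0.003], [0.268, -0.963, -0.0], [-0.003, -0.001, -1.0]]
force: [-0.2, 0.0, 0.1]
finger_gap: 0.0642
```

Call:
arm_command([
  [0,0,0,0,0,0],
  [0,0,0,0,0,0],
  [0,0,0,0,0,0],
  [0,0,0,0,0,0],
  [0,0,0,0,0,0],
  [0,0,0,0,0,0],
  [0,0,0,0,0,0],
], fingers=0.2)

```text
clock: 19.05
ee_pos: [0.5071, 0.0907, 0.1974]
ee_rot: [[0.964, 0.266, 0.002], [0.266, -0.964, 0.0], [0.002, 0.0, -1.0]]
force: [-0.2, -1.3, 7.2]
finger_gap: 0.0255
```

Call:
arm_command([
  [14.2,1.9,0,0,0,0],
  [13.3,5.5,0,0,0,0],
  [11.4,8.7,0,0,0,0],
  [8.7,11.4,0,0,0,0],
  [5.5,13.3,0,0,0,0],
  [1.9,14.2,0,0,0,0],
  [-1.9,14.2,0,0,0,0],
  [-5.5,13.3,0,0,0,0],
  [-8.7,11.4,0,0,0,0],
  [-11.4,8.7,0,0,0,0],
  [-13.3,5.5,0,0,0,0],
  [-14.2,1.9,0,0,0,0],
])

```text
clock: 20.55
ee_pos: [0.5381, -0.0154, 0.1979]
ee_rot: [[0.964, 0.265, 0.007], [0.265, -0.964, 0.001], [0.007, 0.001, -1.0]]
force: [1.5, 1.7, 5.7]
finger_gap: 0.025
```

Call:
arm_command([
  [0,0,0,0,0,0],
  [0,0,0,0,0,0],
  [0,0,0,0,0,0],
  [0,0,0,0,0,0],
  [0,0,-10,0,0,0],
  [0,0,-20,0,0,0],
  [0,0,-40,0,0,0],
  [0,0,-40,0,0,0],
  [0,0,-45,0,0,0],
  [0,-10,-30,0,0,0],
], fingers=0.75)

```text
clock: 21.8
ee_pos: [0.5334, -0.0062, 0.3843]
ee_rot: [[0.964, 0.265, 0.004], [0.265, -0.964, -0.0], [0.003, 0.001, -1.0]]
force: [0.2, -0.5, -1.0]
finger_gap: 0.0643
```

Call:
arm_command([
  [-4,-50,-3,0,0,0],
  [-4,-50,0,0,0,0],
  [-4,-50,0,0,0,0],
  [-4,-50,0,0,0,0],
  [-4,-40,0,0,0,0],
  [0,0,0,0,0,0],
  [0,0,0,0,0,0],
  [0,0,0,0,0,0],
])

```text
clock: 22.8
ee_pos: [0.4501, 0.2188, 0.3843]
ee_rot: [[0.965, 0.264, 0.0], [0.264, -0.965, -0.001], [-0.0, 0.001, -1.0]]
force: [0.1, -0.4, -0.2]
finger_gap: 0.0638
```

```bash
python3 - <<'E'
from h import *
s=readout.get_state();print(s['clock'],s['joints'],s['ee_pos'])
cv2.imwrite('pics/wC.png',read_camera('wrist'));np.save('TC.npy',wristT(s))
E
```

```text
22.8 [-0.1918  0.1786 -0.4081  1.9323  0.0823  1.0468 -1.939 ] [0.4501 0.2188 0.3843]
```

Call:
arm_command([
  [0,-45,0,0,0,0],
  [0,-45,0,0,0,0],
  [0,-45,0,0,0,0],
  [0,-45,0,0,0,0],
  [0,-40,0,0,0,0],
  [0,0,0,0,0,0],
  [0,0,0,0,0,0],
  [0,0,0,0,0,0],
])

```text
clock: 23.85
ee_pos: [0.3921, 0.4305, 0.3841]
ee_rot: [[0.965, 0.264, 0.0], [0.264, -0.965, -0.001], [-0.0, 0.001, -1.0]]
force: [0.8, 1.0, 0.4]
finger_gap: 0.0641
```

```bash
python3 - <<'E'
from h import *
s=readout.get_state();print(s['clock'],s['joints'],s['ee_pos'])
cv2.imwrite('pics/wD.png',read_camera('wrist'));np.save('TD.npy',wristT(s))
A=cv2.imread('pics/wC.png');B=cv2.imread('pics/wD.png')
cv2.imwrite('pics/CD.png',np.vstack([A[:300],B[:300]]))
E
```

```text
23.85 [-0.5243  0.3138 -0.5018  1.7694  0.1682  1.1018 -2.3861] [0.3921 0.4305 0.3841]
```

View pics/CD.png

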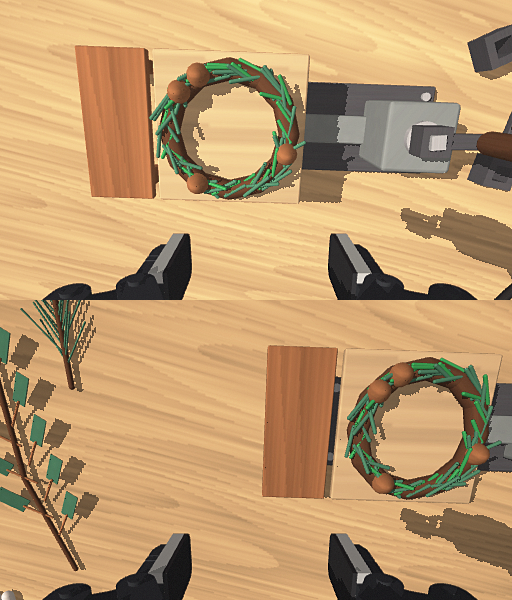

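```bash
python3 - <<'E'
from h import *
for n,x0,x1,rows in(('C',142,168,(55,65,75,165,180,190)),('D',320,350,(55,65,75,165,180,190))):
    im=cv2.imread(f'pics/w{n}.png').astype(int)
    for r in rows: print(n,r,x0,' '.join(f'{p[2]:d}' for p in im[r,x0:x1]))
E
```

```text
C 55 142 216 223 138 95 94 86 190 255 243 240 236 241 237 239 238 238 238 238 238 238 238 238 239 239 238 239
C 65 142 215 221 188 107 91 97 95 88 84 77 89 255 245 238 238 238 239 238 239 238 239 239 238 238 237 237
C 75 142 212 219 232 153 101 96 93 104 138 133 125 203 255 245 244 244 244 244 244 244 244 244 244 244 244 243
C 165 142 211 207 202 198 206 209 217 215 166 105 95 90 110 122 114 116 248 247 242 242 242 242 242 241 241 243
C 180 142 199 211 203 195 197 205 212 217 221 156 104 97 95 88 84 76 83 255 247 244 243 243 243 243 243 242
C 190 142 194 201 209 198 195 200 211 213 214 208 119 91 89 80 255 237 233 243 244 238 239 239 239 239 238 238
D 55 320 165 165 162 164 166 170 171 174 173 170 170 168 166 175 183 186 140 181 218 212 207 209 210 165 186 227 226 219 212 215
D 65 320 164 164 166 167 168 174 175 178 171 168 168 169 175 180 185 148 137 212 205 211 215 220 173 196 233 229 220 219 219 218
D 75 320 167 169 171 168 173 174 177 176 171 170 167 174 184 188 167 95 250 238 228 224 222 174 197 238 234 227 224 224 223 224
D 165 320 172 171 176 181 187 197 134 89 101 103 76 73 123 196 240 234 226 226 225 223 222 222 222 222 222 222 222 222 222 222
D 180 320 173 179 187 185 184 93 117 120 121 118 116 181 209 245 230 222 224 224 224 224 223 224 224 224 223 224 223 225 223 224
D 190 320 181 186 187 188 99 128 130 127 123 119 186 205 240 224 218 217 217 219 219 219 219 218 218 219 219 219 218 219 219 219
```

```bash
python3 - <<'E'
from gap import *
l=edge({'C':[(55,143.8),(65,144.4),(75,145),(165,150.1),(180,151),(190,151.6)],'D':[(55,335.9),(65,334.9),(75,334.1),(165,326.1),(180,324.5),(190,323.6)]})
p=edge({'C':[(65,152.5),(75,153.1),(165,157.5),(180,158.5)],'D':[(55,344.6),(65,343.5),(75,342.5),(165,333.5),(180,332.4),(190,331.5)]})
print(l,p,'\n dz',l[0]-p[0])
# sensitivity: +0.3px on plate in D
p2=edge({'C':[(65,152.5),(75,153.1),(165,157.5),(180,158.5)],'D':[(55,344.3),(65,343.2),(75,342.2),(165,333.2),(180,332.1),(190,331.2)]})
print(p2[0]-p[0])
# front-edge profiles (columns) in C and D
for n,lc,pc in(('C',(95,110,130,145),(170,190,220,250,285)),('D',(270,285,300,315),(350,370,440,465))):
    im=cv2.imread(f'pics/w{n}.png').astype(int)
    for c in lc+pc:print(n,c,188,' '.join(str(v) for v in im[188:212,c,0]),'|',' '.join(str(v) for v in im[40:60,c,0]))
E
```

```text
C resid [-0.02  0.    0.03 -0.04  0.    0.03]
D resid [ 0.02 -0.08  0.03  0.17 -0.07 -0.07]
C resid [-0.03  0.06 -0.13  0.11]
D resid [ 0.1  -0.02 -0.05 -0.28  0.08  0.16]
(array([0.4627, 0.3608, 0.1127]), array([-0.4993, -0.1184,  0.0029])) (array([0.4649, 0.3514, 0.1135]), array([-0.5011, -0.1187,  0.0028])) 
 dz [-0.0022  0.0094 -0.0008]
C resid [-0.03  0.06 -0.13  0.11]
D resid [ 0.1  -0.02 -0.05 -0.28  0.08  0.16]
[-0.      0.0002 -0.0006]
C 95 188 74 75 74 74 73 75 72 72 70 154 152 136 132 135 140 138 138 137 136 136 137 134 131 131 | 145 145 146 144 146 152 89 77 78 79 81 78 80 80 76 75 79 77 78 75
C 110 188 81 81 81 80 78 80 78 78 70 113 129 134 140 144 145 143 146 143 134 133 133 134 137 136 | 141 143 143 141 146 152 123 65 70 71 71 74 71 72 74 73 72 70 70 72
C 130 188 73 72 71 72 73 72 74 73 74 46 147 148 149 153 143 138 138 135 138 140 140 143 145 149 | 127 129 131 135 136 141 150 96 70 78 77 76 76 77 77 78 79 78 78 79
C 145 188 77 78 78 79 79 78 80 81 81 77 98 152 148 147 150 140 145 148 142 137 137 144 148 146 | 140 139 138 136 136 140 135 137 119 39 32 36 35 35 41 41 40
[... 1631 characters left out ...]
27 128 127 102 122 120 122 122 123 124 124 117 117 117 121 124 | 129 127 130 132 127 117 113 118 111 130 136 134 133 132 126 124 121 121 122 121
D 370 188 130 126 126 124 127 126 126 125 127 127 129 113 97 129 129 125 124 123 123 120 123 123 125 127 | 117 119 119 120 119 120 124 123 126 117 130 137 132 134 130 126 122 119 121 121
D 440 188 104 93 21 21 39 135 127 124 123 122 118 118 119 120 98 118 115 115 118 121 120 123 123 128 | 114 113 117 118 117 115 112 111 112 109 116 104 128 130 130 133 134 136 103 80
D 465 188 125 122 120 119 119 120 122 121 120 118 120 119 118 119 116 95 118 121 123 121 121 116 117 117 | 120 118 119 116 118 115 119 119 116 116 117 118 101 127 125 130 130 130 131 131
```

```bash
python3 - <<'E'
from h import *
s=readout.get_state();print(s['clock'],s['force'],s['finger_gap'])
sc=read_camera('scene');b=cv2.resize(sc[105:205,165:265],(400,400),interpolation=3)
c=cv2.resize(cv2.imread('pics/wC.png')[80:200,352:502],(400,320),interpolation=3)
c=np.vstack([c,np.zeros((80,400,3),np.uint8)])
cv2.imwrite('pics/fin.png',np.hstack([b,c]))
E
```

```text
23.9 [-0.6162 -0.4567 -0.2263] 0.0639209186425379
```

View pics/fin.png

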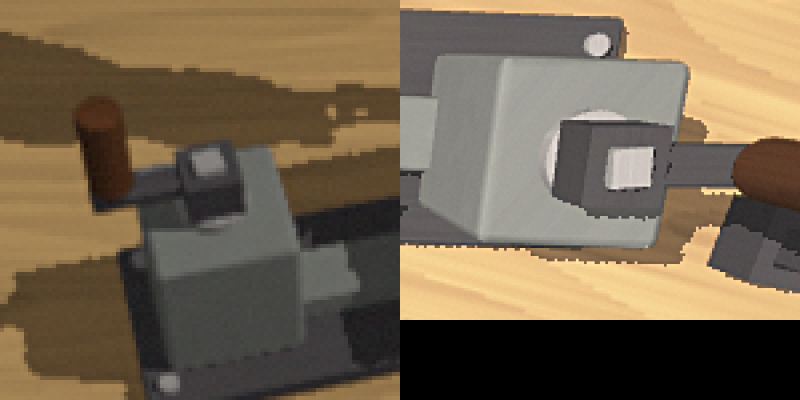

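The crank sits on the shaft with the steel end showing above the hub, as it did at the start, and the gripper is clear of everything. I'm handing in.

```bash
python3 -c "
from workcell import env
print(env.close_job())"
```

```text
the job is handed in; nothing more can be done
None
```

I wound the seated crank (the smallest of the three in view) three full turns clockwise, which puts the plate at about 115 mm. I then let go, backed the arm away and handed the job in at about 24 s of the 67 s allowed.

- **Level:** The last wrist stereo check put the plate 0.8 mm above the shelf. An earlier check at 2.5 turns implied it would end 1.0 mm below, so the two disagree by about 2 mm. I took it as level to within about 1 mm. In the last wrist picture the front edges of plate and shelf line up.
- **Shelf height:** Its absolute height is uncertain. Scene and top camera estimates ran from 108 to 117 mm, and wrist stereo gave 113 mm. I relied on the wrist-camera height difference between plate and shelf instead.
- **Crank:** The final picture shows it seated, with the shaft end visible above the hub. I let go of it once halfway to measure and then regrasped it.
- **Forces:** Wrist force readings, taken at the end of each move, stayed under about 14 N. They were near zero at hand-in, with the gripper open and clear.

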